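# Nest the empty parts pots into one stack

### The job

The small parts pots are empty; clear them into one stack. Nest the two small pots that stand on the table into the small pot that sits in the wooden stand, one inside the other, each upright and fully home, and leave the stack standing in the stand. Leave the large pot where it is.

Things in the scene. Friction and masses are not known exactly. Their poses are not given: they have to be found in the camera images.
- pot_a_centre (a point): Centre, half-way up the axis, of one of two small dark grey plastic pots standing mouth up on the table (its place varies). Round, 75 mm tall: top 30 mm a straight collar 62 mm across, wall 2.5 mm, to grip across from above; below its shoulder a body tapering from 48 mm across to a 36 mm foot. Rim 37.5 mm above this point, shoulder 7.5 mm above. About 60 g. z: its axis, up
- pot_b_centre (a point): The same point of the other, identical small pot on the table; either may go in first. A pot nested in another goes in until its shoulder rests on the other's rim: it then sits 30 mm higher than the other, its collar in full view, with about 4 mm of play to each side. The foot enters a mouth 57 mm across
- base_pot_centre (a point): The same point of a third, identical small pot, which sits loosely upright in a round 10 mm deep recess in the stand, a fixed square plywood board 110 x 110 x 14 mm. Its foot is 4 mm above the table, its rim 79 mm. z: its axis, up
- large_pot_centre (a point): Centre, half-way up the axis, of the large pot, a bystander standing on the table among the small ones: same shape and material, but 87 mm across the collar and 105 mm tall. z: its axis, up

How it is judged:
By the outcome, as a careful person would: the job done as asked, in the order asked, and still so for the second after the job is handed in, with the robot touching nothing.
It also fails if it takes over 59 s, if anything falls off the work surface, if the arm or the gripper's body presses on something with over 40 N, if the wrist force passes 120 N, or if a joint passes its speed limit or range.

### The arm

A 6-joint arm with a two-finger parallel gripper is mounted at the origin on a cart in front of the work surface, level with it; the furniture and walls round the work are solid. World frame = base frame: x ahead of the robot, y to its left, z up, the work surface at z = 0. Lengths are in m, angles in degrees, forces in N, time in s.
With the tool pointing down it reaches from about 0.3 to 0.75 m from the base axis. Payload 8.5 kg.
Tool frame: the origin (TCP) lies at the very end of the fingers, on their centre line; the grasp point (between the pads) lies 19 mm behind it; z points along the fingers, y is the line along which they close (so a half turn about z gives the same grasp; the last joint's range is limited). The gripper opens to 85 mm and grips with 20 to 120 N. Pads are 22 mm wide; open, the fingers measure 114 mm over their backs; the gripper's body (76 mm by 85 mm) begins 54 mm behind the grasp point. The pads swing forward as they close: fully open they stand 13 mm farther back than shut.
Start: joints at [59.685, 21.807, 74.336, -0, 83.858, -12.336], TCP at [0.17, 0.523, 0.231] pointing down, gripper open.
Joint ranges: [-178.18, 178.18], [-50.72, 133.34], [12.68, 142.11], [-81.47, 261.47], [9.98, 163.14], [-165.26, 165.26]. Speed limits (degrees/s): [136.94, 136.94, 180, 180, 180, 180].

### API

Orientations are given as a 3x3 rotation matrix whose columns are the frame's x, y, z axes.
In Python, from rig import observe, cams, ticket gives the robot as it stands.
- The arm moves only by the tool move_arm, never from a script. Its arguments are lists of equal length, an entry for each row: "jaw": the finger opening in cm, from 0 to 8.54; "dp": the shift along the tool's x, y, z in cm, a list of three; "turn": the turn, a rotation vector about the tool's x, y, z in rad, a list of three. In form: {"jaw": [jaw, ...], "dp": [[tx, ty, tz], ...], "turn": [[wx, wy, wz], ...]}. A call has 1 to 12 rows; each row shifts and turns the commanded pose from where the row before left it, along the tool's axes as they then stand; what a row does not reach is not made up. A row lasts 1/12 s, in which the tool goes at most 41.7 mm and 7.16 degrees, less where a joint would pass 70% of its speed; a pose out of reach is approached as far as the arm can. A call is refused whole if a number of a shift passes 4.17 or a number of a turn 0.125, either way. A call with a gripper value outside its range is refused whole. The fingers move at their own pace and stop on an object; "force" is the grip in N (left out, the last holds). Time passes only in rows, so rows that do not move let the fingers close. It gives the time, the measured TCP pose, the force, the opening and the grip force at its end, in the units of the state.
- observe(): the state, without advancing time (a new reading comes with each control period).
- cams.get_image(name): name is "scene" or "top" or "wrist"; returns (picture, depth): 480x640x3 uint8, red, green, blue; 480x640 float32, m along the optical axis (not along the pixel's ray), 0 where there is no reading.
- cams.calibration(name): a dict with "vertical_fov" (degrees; the focal length in pixels is half the picture's height over the tangent of half this angle, whatever the lens; pixels are square), "cx", "cy" (the principal point, pixels), "view" (4x4, takes a point from world to camera coordinates); the wrist camera has in their place "tool_from_camera" (4x4, takes a point from camera to tool coordinates, whose origin is the TCP and whose axes are the flange's). Camera axes: x right, y up, looking along -z (the intrinsics and any distortion apply to the point x, -y, -z); pixel columns grow to the right and rows downward; lengths in m; the calibration is good to about 2 mm. A picture is of the moment at which its call begins: read the wrist's pose just before it. calibration takes no time and is no camera call.
- ticket.close_job(): hands the job in; it is judged then, once.
Trained networks look in the newest picture that a camera, given by its name, has taken for a name from the list of things; names that differ only in an ending like _2 or _b are one class to them, and where a whole thing is asked for, a point or a joint stands for the part that bears it (a point fixed in the world has none). Each returns a list of dicts, best first, with "p" (0 to 1); they miss things now and then, are a little off and sometimes report something else, mostly with a low value. They report only what shows in the picture. A call takes as long as a camera call.
- cams.spot_in(camera, query): "box" ([centre column, centre row, width, height] as shares, 0 to 1, of the picture: columns of its width, rows of its height, round what is visible of it).
- cams.outline_of(camera, query): "mask" (480x640 bool, what is visible of it) and "box" ([centre column, centre row, width, height] as shares, 0 to 1, of the picture: columns of its width, rows of its height, round what is visible of it).
- cams.mark_of(camera, query): "location" ([column, row] as shares, 0 to 1, of the picture: columns of its width, rows of its height: a listed point, or the origin of a listed thing).
The state is a dict: "time_s": time; "q": joint angles; "qvel": joint speeds; "joint_efforts": joint torques, N m; "position": TCP position; "tool_rot": TCP orientation; "ft_force": force on the tool from outside, world axes, zero at the start; "wrist_torque": the same for the moment, N m; "grip_width": finger opening in m; "gripper_force": force on a finger pad.
Only numpy, scipy, OpenCV 4.12 (cv2) and the standard library are available. Lean on these libraries where they do the work, as an engineer would, in place of code of your own. Each camera call takes 0.05 s, during which the arm holds its last target. There are 200 camera calls.

## Working session

There is one attempt and no reset: what is moved stays moved. The work goes in short steps, Python scripts to look and compute and a tool call to move; the robot and the scene stay as the last step left them, time stands still between calls to the robot, and variables do not carry over. Pictures are saved under pics/ and viewed, at most 10 in all, crops included, and the job is handed in when it is done.

Besides the shell and the picture viewer there is one more tool, called after "Call:" as name(argument=value, ...), one argument or row to a line, values as JSON. move_arm: Moves the arm, as the interface text tells. Its arguments: {"type":"object","properties":{"jaw":{"type":"array","items":{"type":"number"}},"dp":{"type":"array","items":{"type":"array","items":{"type":"number"}}},"turn":{"type":"array","items":{"type":"array","items":{"type":"number"}}},"force":{"type":"number"}},"required":["jaw","dp","turn"]}

```bash
ls; mkdir -p pics; python3 - <<'E'
from rig import observe,cams
import cv2,numpy as np
s=observe();print({k:np.round(v,3).tolist() for k,v in s.items()})
ims=[]
for n in("top","scene"):
    im,d=cams.get_image(n);np.save(f"pics/{n}_d.npy",d);ims.append(im)
    cv2.imwrite(f"pics/{n}0.png",im[:,:,::-1]);c=cams.calibration(n);print(n,c)
    for q in("pot_a_centre","base_pot_centre","large_pot_centre"):
        for r in cams.spot_in(n,q):print(q,np.round(np.array(r["box"])*[640,480,640,480]).tolist(),round(r["p"],2))
print(cams.calibration("wrist"))
E
```

```text
pics
{'time_s': 0.0, 'q': [59.686, 21.839, 74.386, 0.0, 83.858, -12.336], 'qvel': [-0.089, -0.052, 0.059, 0.056, -0.004, -0.052], 'joint_efforts': [0.0, -44.847, -23.128, -0.0, 0.005, -0.0], 'position': [0.17, 0.523, 0.231], 'tool_rot': [[-0.951, 0.309, -0.001], [0.309, 0.951, -0.001], [0.0, -0.001, -1.0]], 'ft_force': [-0.423, 0.899, 0.524], 'wrist_torque': [-0.033, 0.01, 0.005], 'gripper_force': 0.0, 'grip_width': 0.085}
top {'vertical_fov': 54.20795376244821, 'cx': 324.9144055765621, 'cy': 238.21977929523968, 'view': array([[-0.01515718, -0.99959635,  0.02402895, -0.01016762],
       [ 0.99571949, -0.01289832,  0.09152234, -0.54099544],
       [-0.09117546,  0.02531332,  0.99551307, -0.94767022],
       [ 0.        ,  0.        ,  0.        ,  1.        ]])}
pot_a_centre [324.0, 280.0, 33.0, 32.0] 0.7
base_pot_centre [335.0, 200.0, 33.0, 35.0] 0.65
large_pot_centre [216.0, 266.0, 47.0, 44.0] 0.82
scene {'vertical_fov': 56.49404593859325, 'cx': 323.78446966377834, 'cy': 241.51432946386007, 'view': array([[ 0.71612923, -0.69796533, -0.00182289, -0.40181058],
       [ 0.52034561,  0.5321428 ,  0.66788059, -0.33409817],
       [-0.46518746, -0.47923734,  0.74426621, -0.66351004],
       [ 0.        ,  0.        ,  0.        ,  1.        ]])}
pot_a_centre [287.0, 281.0, 31.0, 42.0] 0.83
base_pot_centre [354.0, 242.0, 30.0, 41.0] 0.58
large_pot_centre [233.0, 209.0, 44.0, 55.0] 0.6
{'vertical_fov': 59.469882396428474, 'cx': 318.0438654390553, 'cy': 247.19912479794908, 'tool_from_camera': array([[ 9.44426622e-04,  9.60773573e-01,  2.77332383e-01,
         7.20176843e-02],
       [ 9.99999552e-01, -9.26672844e-04, -1.95085113e-04,
         1.21202664e-03],
       [ 6.95637668e-05,  2.77332442e-01, -9.60774017e-01,
        -1.42655763e-01],
       [ 0.00000000e+00,  0.00000000e+00,  0.00000000e+00,
         1.00000000e+00]])}
```

View pics/top0.png

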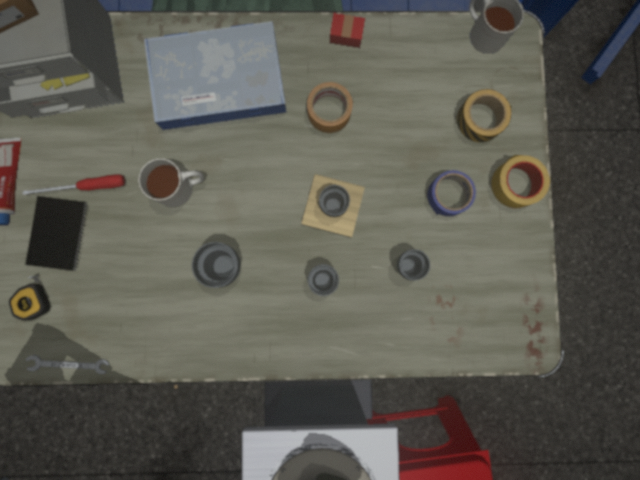

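View pics/scene0.png

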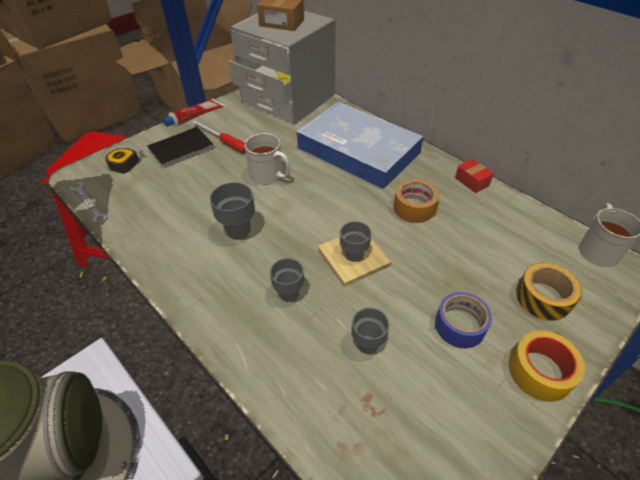

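The top view shows small pots at about (322,279) and (412,264), the base pot in its stand at (334,200), and the large pot at (217,266). The scene view agrees: small pots at (287,278) and (370,330), base at (355,240), large at (233,208).

```bash
cat > h.py <<'E'
import numpy as np,cv2
from rig import observe,cams
from scipy.optimize import least_squares
def world(n,d,s=None):
    c=cams.calibration(n);f=240/np.tan(np.radians(c["vertical_fov"]/2))
    v,u=np.mgrid[:480,:640]
    P=np.stack([(u-c["cx"])/f*d,-(v-c["cy"])/f*d,-d,np.ones_like(d)],-1)
    if n=="wrist":
        T=np.eye(4);T[:3,:3]=s["tool_rot"];T[:3,3]=s["position"];M=T@c["tool_from_camera"]
    else: M=np.linalg.inv(c["view"])
    W=(P@M.T)[...,:3];W[d==0]=np.nan;return W
def rim(W,xy,h,r=0.031,rad=0.05):
    """circle fit (inner+outer edge band) to points close to rim height"""
    m=(np.hypot(W[...,0]-xy[0],W[...,1]-xy[1])<rad)
    Q=W[m];Q=Q[~np.isnan(Q[:,0])];zt=np.percentile(Q[:,2],98)
    K=Q[Q[:,2]>zt-0.006]
    f=least_squares(lambda p:np.hypot(K[:,0]-p[0],K[:,1]-p[1])-p[2],[*xy,r],loss="soft_l1",f_scale=.002)
    return np.round([*f.x,zt,len(K)],4)
E
python3 - <<'E'
from h import *
for n,px in(("top",[(322,279),(412,264),(334,200),(217,266)]),("scene",[(287,275),(370,325),(355,235),(233,203)])):
    W=world(n,np.load(f"pics/{n}_d.npy"))
    print(n,"valid",np.mean(~np.isnan(W[...,0])))
    for u,v in px:
        c=np.nanmean(W[v-3:v+4,u-3:u+4].reshape(-1,3),0)
        r=rim(W,c[:2],0);r=rim(W,r[:2],0) if r[2]<.09 else r;print(u,v,np.round(c,3),r)
E
```

```text
top valid 0.9959505208333334
322 279 [ 0.457 -0.011  0.003] [ 4.545e-01 -1.060e-02  2.940e-02  7.510e-02  1.250e+02]
412 264 [ 0.485 -0.202  0.004] [ 4.818e-01 -1.908e-01  2.950e-02  7.480e-02  1.430e+02]
334 200 [ 0.624 -0.039  0.009] [ 6.119e-01 -3.490e-02  2.950e-02  7.830e-02  1.410e+02]
217 266 [0.487 0.209 0.003] [4.864e-01 1.943e-01 4.180e-02 1.046e-01 2.290e+02]
scene valid 0.996201171875
287 275 [0.468 0.006 0.034] [ 4.553e-01 -1.030e-02  2.950e-02  7.410e-02  2.170e+02]
370 325 [ 0.5   -0.179  0.034] [ 4.825e-01 -1.906e-01  2.950e-02  7.360e-02  2.640e+02]
355 235 [ 0.63  -0.021  0.045] [ 6.126e-01 -3.460e-02  2.950e-02  7.800e-02  1.880e+02]
233 203 [0.504 0.221 0.056] [4.874e-01 1.952e-01 4.190e-02 1.035e-01 2.840e+02]
```

Call:
move_arm(
  jaw=[8.5, 8.5, 8.5, 8.5, 8.5, 8.5, 8.5, 8.5, 8.5, 8.5, 8.5, 8.5],
  dp=[
    [-2.4, -2.3, 0],
    [-2.4, -2.3, 0],
    [-2.4, -2.3, 0],
    [-2.4, -2.3, 0],
    [-2.4, -2.3, 0],
    [-2.4, -2.3, 0],
    [-2.4, -2.3, 0],
    [-2.4, -2.3, 0],
    [-2.4, -2.3, 0],
    [-2.4, -2.3, 0],
    [-2.4, -2.3, 0],
    [-2.4, -2.3, 0],
  ],
  turn=[
    [0, 0, 0],
    [0, 0, 0],
    [0, 0, 0],
    [0, 0, 0],
    [0, 0, 0],
    [0, 0, 0],
    [0, 0, 0],
    [0, 0, 0],
    [0, 0, 0],
    [0, 0, 0],
    [0, 0, 0],
    [0, 0, 0],
  ],
  force=30,
)

```text
time_s: 1.4
position: [0.3589, 0.1702, 0.2315]
tool_rot: [[-0.951, 0.309, 0.001], [0.309, 0.951, 0.0], [-0.001, 0.0, -1.0]]
ft_force: [0.4, 0.2, 0.3]
grip_width: 0.085
gripper_force: 0.0
```

Call:
move_arm(
  jaw=[8.5, 8.5, 8.5, 8.5, 8.5, 8.5, 8.5, 8.5],
  dp=[
    [-2.4, -2.4, 0],
    [-2.4, -2.4, 0],
    [-2.4, -2.4, 0],
    [-2.4, -2.4, 0],
    [-2.4, -2.4, 0],
    [-2.0, -1.6, 0],
    [-0.8, -0.7, 0],
    [0, 0, 0],
  ],
  turn=[
    [0, 0, 0],
    [0, 0, 0],
    [0, 0, 0],
    [0, 0, 0],
    [0, 0, 0],
    [0, 0, 0],
    [0, 0, 0],
    [0, 0, 0],
  ],
)

```text
time_s: 2.07
position: [0.4559, -0.0115, 0.231]
tool_rot: [[-0.95, 0.311, -0.0], [0.311, 0.95, -0.0], [0.0, -0.0, -1.0]]
ft_force: [0.1, 0.1, -1.2]
grip_width: 0.085
gripper_force: 0.0
```

```bash
cat >> h.py <<'E'
A,B,S=[.455,-.0105],[.482,-.191],[.6123,-.0348]
def goto(x,y,z):
    s=observe();R=np.array(s["tool_rot"]);d=R.T@(np.array([x,y,z])-s["position"])*100
    print("t",s["time_s"],"pos",np.round(s["position"],4),"z",np.round(R[:,2],4),"q",np.round(s["q"],1),"need cm",np.round(d,2))
E
python3 - <<'E'
from h import *
goto(*A,.044);s=observe();im,d=cams.get_image("wrist");cv2.imwrite("pics/w1.png",im[:,:,::-1])
W=world("wrist",d,s)
for p in(A,S):
    try:print(rim(W,p,0))
    except Exception as e:print(e)
E
```

```text
t 2.0667 pos [ 0.4559 -0.0115  0.231 ] z [-2.e-04 -1.e-04 -1.e+00] q [-16.4  12.4  88.3  -0.   79.3 -88.2] need cm [ 0.11  0.07 18.7 ]
[ 1.2304759e+03 -4.0114450e+02  1.2937945e+03  3.1950000e-01
  7.2390000e+03]
[ 6.104e-01 -3.160e-02  2.950e-02  7.930e-02  1.136e+03]
```

```bash
sed -i 's/^    zt=/&/; s/    m=(np.hypot(W\[...,0\]-xy\[0\],W\[...,1\]-xy\[1\])<rad)/    m=(np.hypot(W[...,0]-xy[0],W[...,1]-xy[1])<rad)\&(W[...,2]<h+.012)/' h.py
python3 - <<'E'
from h import *
s=observe();im,d=cams.get_image("wrist");W=world("wrist",d,s)
print(rim(W,A,.075),rim(W,S,.079))
E
```

```text
[ 4.531e-01 -7.400e-03  2.930e-02  7.560e-02  1.070e+03] [ 6.104e-01 -3.160e-02  2.940e-02  7.930e-02  1.126e+03]
```

View pics/w1.png

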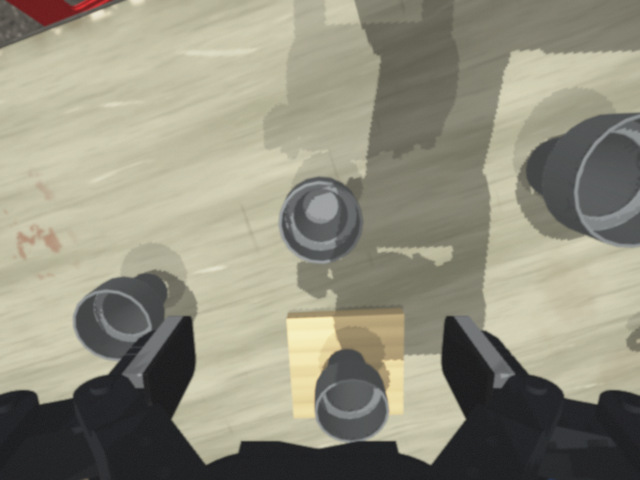

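Wrist view: pot A lies at (321,219) between the fingers, base pot at (352,400), B at (120,320), large pot at the right. The wrist calibration differs from the fixed cameras by a constant of about 3 mm. I use a compromise and descend.

Call:
move_arm(
  jaw=[8.5, 8.5, 8.5, 8.5, 8.5, 8.5, 8.5, 8.5, 8.5, 8.5],
  dp=[
    [0.2, 0.15, 2],
    [0, 0, 2.5],
    [0, 0, 2.5],
    [0, 0, 2.5],
    [0, 0, 2.5],
    [0, 0, 2.5],
    [0, 0, 2],
    [0, 0, 1.4],
    [0, 0, 0.8],
    [0, 0, 0],
  ],
  turn=[
    [0, 0, 0],
    [0, 0, 0],
    [0, 0, 0],
    [0, 0, 0],
    [0, 0, 0],
    [0, 0, 0],
    [0, 0, 0],
    [0, 0, 0],
    [0, 0, 0],
    [0, 0, 0],
  ],
)

```text
time_s: 3.0
position: [0.4527, -0.0067, 0.0435]
tool_rot: [[-0.952, 0.307, -0.002], [0.307, 0.952, 0.001], [0.003, 0.0, -1.0]]
ft_force: [0.7, -0.7, 0.4]
grip_width: 0.0845
gripper_force: 0.0
```

Call:
move_arm(
  jaw=[6.8, 6.4, 6.0, 5.6, 5.6, 5.6],
  dp=[
    [0, 0, 0],
    [0, 0, 0],
    [0, 0, 0],
    [0, 0, 0],
    [0, 0, 0],
    [0, 0, 0],
  ],
  turn=[
    [0, 0, 0],
    [0, 0, 0],
    [0, 0, 0],
    [0, 0, 0],
    [0, 0, 0],
    [0, 0, 0],
  ],
  force=30,
)

```text
time_s: 3.5
position: [0.4543, -0.0079, 0.0455]
tool_rot: [[-0.951, 0.309, 0.003], [0.309, 0.951, -0.0], [-0.003, 0.0, -1.0]]
ft_force: [-0.7, 1.4, 6.1]
grip_width: 0.0598
gripper_force: 30.9
```

```bash
python3 - <<'E'
from h import *
goto(*A,.044);s=observe();print(s["ft_force"],s["grip_width"],s["gripper_force"])
im,d=cams.get_image("wrist");cv2.imwrite("pics/w2.png",im[:,:,::-1])
W=world("wrist",d,s);print(rim(W,A,.075,rad=.036))
im,d=cams.get_image("scene");W=world("scene",d);print(rim(W,A,.075,rad=.036))
E
```

```text
t 3.5 pos [ 0.4543 -0.0079  0.0455] z [ 2.5e-03 -3.0e-04 -1.0e+00] q [-16.   26.6 104.3   0.   49.  -88. ] need cm [-0.14 -0.22  0.15]
[-0.65176034  1.40824218  6.14428586] 0.059774009814192834 30.850073900073767
[ 4.524e-01 -6.300e-03  3.090e-02  8.220e-02  2.014e+03]
[ 4.608e-01 -1.130e-02  3.400e-02  7.530e-02  1.050e+02]
```

View pics/w2.png

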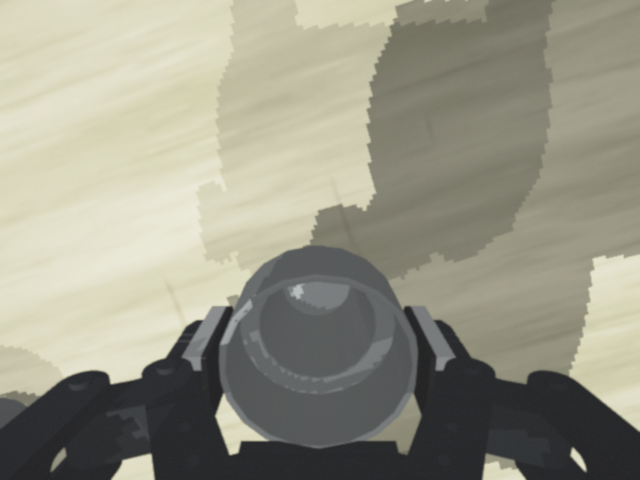

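The pot's collar is held between the pads at about (318,360), gripped symmetrically. Lifting.

Call:
move_arm(
  jaw=[5.6, 5.6, 5.6, 5.6, 5.6, 5.6, 5.6, 5.6],
  dp=[
    [0, 0, -0.8],
    [0, 0, -1.6],
    [0, 0, -2.4],
    [0, 0, -2.6],
    [0, 0, -2.6],
    [0, 0, -1.6],
    [0, 0, -0.6],
    [0, 0, 0],
  ],
  turn=[
    [0, 0, 0],
    [0, 0, 0],
    [0, 0, 0],
    [0, 0, 0],
    [0, 0, 0],
    [0, 0, 0],
    [0, 0, 0],
    [0, 0, 0],
  ],
)

```text
time_s: 4.27
position: [0.4541, -0.0081, 0.1679]
tool_rot: [[-0.951, 0.309, 0.003], [0.309, 0.951, -0.001], [-0.003, 0.0, -1.0]]
ft_force: [-0.8, -0.2, -0.9]
grip_width: 0.0603
gripper_force: 33.2
```

```bash
python3 - <<'E'
from h import *
goto(*S,.166);s=observe();print(s["ft_force"],s["grip_width"],s["gripper_force"])
im,d=cams.get_image("wrist");W=world("wrist",d,s)
print("S wrist",rim(W,S,.079))
im,d=cams.get_image("scene");cv2.imwrite("pics/s3.png",cv2.resize(im[120:330,230:450],(660,630)[:2])[:600,:,::-1])
W=world("scene",d)
# held pot: lower body + collar points, slices by height
m=np.hypot(W[...,0]-.4545,W[...,1]+.0095)<.045
Q=W[m];Q=Q[(Q[:,2]>.08)&(Q[:,2]<.2)]
print("lowest",np.nanpercentile(Q[:,2],1))
for z0 in np.arange(.115,.2,.008):
    K=Q[abs(Q[:,2]-z0)<.004]
    if len(K)<15:continue
    f=least_squares(lambda p:np.hypot(K[:,0]-p[0],K[:,1]-p[1])-p[2],[.4545,-.0095,.025],loss="soft_l1",f_scale=.001);print(round(z0,3),len(K),np.round(f.x,4))
E
```

```text
t 4.2667 pos [ 0.4541 -0.0081  0.1679] z [ 0.0031 -0.001  -1.    ] q [-16.   15.9  95.   -0.   68.9 -88. ] need cm [-15.88   2.34   0.24]
[-0.82817427 -0.2441739  -0.93810796] 0.06031261964637235 33.18024351261556
S wrist [ 6.252e-01 -4.360e-02  4.870e-02  7.840e-02  5.400e+01]
lowest 0.12239581914166833
0.123 36 [ 0.4554 -0.0086  0.0186]
0.131 54 [ 0.4554 -0.0088  0.0192]
0.139 57 [ 0.4553 -0.0091  0.02  ]
0.147 69 [ 0.4548 -0.0093  0.0204]
0.155 48 [ 0.4553 -0.0096  0.0214]
0.163 65 [ 0.4539 -0.0131  0.0269]
0.171 142 [ 0.4546 -0.0103  0.0295]
0.179 132 [ 0.462  -0.0149  0.036 ]
0.187 159 [ 0.4615 -0.0158  0.0363]
0.195 154 [ 0.4625 -0.015   0.0375]
```

View pics/s3.png

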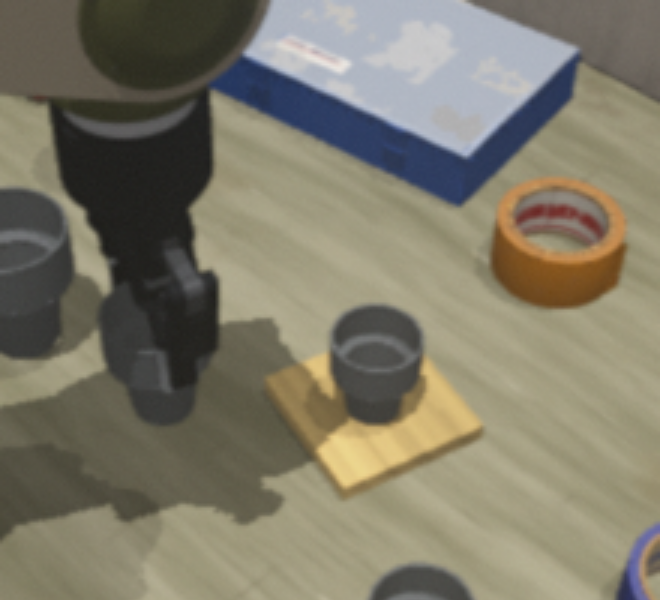

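The held pot hangs upright, its foot at (160,410) in the crop, clear of the base pot at (377,345). Moving over the base pot.

Call:
move_arm(
  jaw=[5.6, 5.6, 5.6, 5.6, 5.6, 5.6, 5.6, 5.6, 5.6, 5.6],
  dp=[
    [-1, 0.15, 0],
    [-2, 0.3, 0],
    [-2.2, 0.35, 0],
    [-2.2, 0.35, 0],
    [-2.2, 0.35, 0],
    [-2.2, 0.35, 0],
    [-2, 0.3, 0],
    [-1.2, 0.18, 0],
    [-0.75, 0.1, 0],
    [0, 0, 0],
  ],
  turn=[
    [0, 0, 0],
    [0, 0, 0],
    [0, 0, 0],
    [0, 0, 0],
    [0, 0, 0],
    [0, 0, 0],
    [0, 0, 0],
    [0, 0, 0],
    [0, 0, 0],
    [0, 0, 0],
  ],
)

```text
time_s: 5.2
position: [0.612, -0.0337, 0.1647]
tool_rot: [[-0.951, 0.309, -0.002], [0.309, 0.951, 0.0], [0.002, -0.0, -1.0]]
ft_force: [-0.5, 1.1, -0.4]
grip_width: 0.0601
gripper_force: 33.2
```

```bash
cat >> h.py <<'E'
def body(W,c,zs,rad=.045):
    m=np.hypot(W[...,0]-c[0],W[...,1]-c[1])<rad;Q=W[m]
    for z0 in zs:
        K=Q[abs(Q[:,2]-z0)<.005]
        if len(K)<15:continue
        f=least_squares(lambda p:np.hypot(K[:,0]-p[0],K[:,1]-p[1])-p[2],[*c,.025],loss="soft_l1",f_scale=.001);print(round(z0,3),len(K),np.round(f.x,4))
E
python3 - <<'E'
from h import *
goto(.6114,-.0337,.0785)
im,d=cams.get_image("scene")
W=world("scene",d);body(W,[.6126,-.0346],[.055,.065,.13,.14,.15])
E
```

```text
t 5.2 pos [ 0.612  -0.0337  0.1647] z [-1.7e-03  4.0e-04 -1.0e+00] q [-14.2  31.1  69.9  -0.   79.1 -86.2] need cm [ 0.04 -0.01  8.62]
0.055 226 [ 0.6121 -0.0351  0.029 ]
0.065 210 [ 0.6126 -0.0348  0.0296]
0.13 61 [ 0.6138 -0.0347  0.0194]
0.14 75 [ 0.6139 -0.0348  0.0204]
0.15 78 [ 0.6132 -0.0349  0.0211]
```

Call:
move_arm(
  jaw=[5.6, 5.6, 5.6, 5.6, 5.6, 5.6, 5.6, 5.6, 5.6, 5.6, 5.6],
  dp=[
    [0.1, 0, 0.8],
    [0, 0, 1.2],
    [0, 0, 1.2],
    [0, 0, 1.0],
    [0, 0, 0.9],
    [0, 0, 0.8],
    [0, 0, 0.7],
    [0, 0, 0.6],
    [0, 0, 0.4],
    [0, 0, 0.3],
    [0, 0, 0],
  ],
  turn=[
    [0, 0, 0],
    [0, 0, 0],
    [0, 0, 0],
    [0, 0, 0],
    [0, 0, 0],
    [0, 0, 0],
    [0, 0, 0],
    [0, 0, 0],
    [0, 0, 0],
    [0, 0, 0],
    [0, 0, 0],
  ],
)

```text
time_s: 6.17
position: [0.61, -0.0331, 0.0868]
tool_rot: [[-0.951, 0.309, -0.001], [0.309, 0.951, 0.0], [0.001, -0.0, -1.0]]
ft_force: [0.4, 0.4, -0.2]
grip_width: 0.06
gripper_force: 33.1
```

```bash
python3 - <<'E'
from h import *
goto(.611,-.0337,.0785);print(observe()["ft_force"])
im,d=cams.get_image("scene");cv2.imwrite("pics/s4.png",cv2.resize(im[130:300,270:440],(595,595))[:,:,::-1])
E
```

```text
t 6.1667 pos [ 0.61   -0.0331  0.0868] z [-5.e-04  1.e-04 -1.e+00] q [-14.2  35.3  76.1  -0.   68.6 -86.2] need cm [-0.12 -0.02  0.83]
[ 0.38333677  0.40534892 -0.22969608]
```

View pics/s4.png

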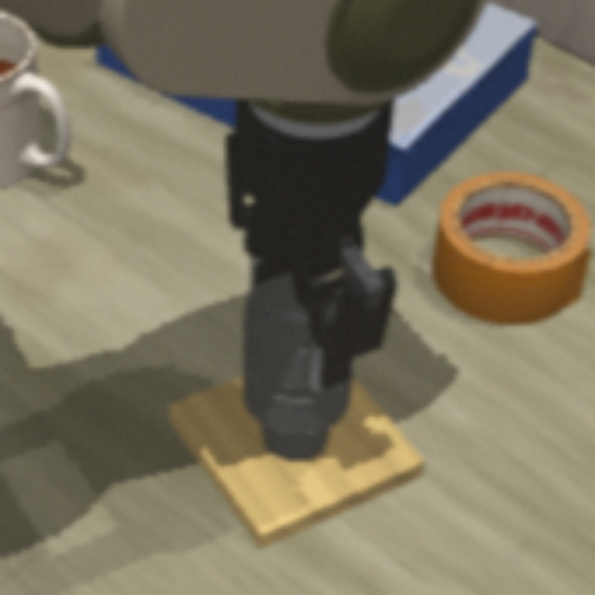

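The pot has entered the base pot and lines up with it at about (295,370), with no contact force. Lowering the last bit gently.

Call:
move_arm(
  jaw=[5.6, 5.6, 5.6, 5.6, 5.6],
  dp=[
    [0, 0, 0.2],
    [0, 0, 0.2],
    [0, 0, 0.2],
    [0, 0, 0.15],
    [0, 0, 0],
  ],
  turn=[
    [0, 0, 0],
    [0, 0, 0],
    [0, 0, 0],
    [0, 0, 0],
    [0, 0, 0],
  ],
)

```text
time_s: 6.63
position: [0.6107, -0.0331, 0.0803]
tool_rot: [[-0.951, 0.309, 0.002], [0.309, 0.951, -0.0], [-0.002, 0.001, -1.0]]
ft_force: [1.0, 1.2, 2.4]
grip_width: 0.0601
gripper_force: 33.3
```

Call:
move_arm(
  jaw=[5.6, 5.6, 5.6],
  dp=[
    [0, 0, 0.1],
    [0, 0, 0.05],
    [0, 0, 0],
  ],
  turn=[
    [0, 0, 0],
    [0, 0, 0],
    [0, 0, 0],
  ],
)

```text
time_s: 6.88
position: [0.6112, -0.0331, 0.0797]
tool_rot: [[-0.951, 0.309, 0.004], [0.309, 0.951, -0.0], [-0.004, 0.001, -1.0]]
ft_force: [2.3, 2.9, 7.8]
grip_width: 0.0602
gripper_force: 33.8
```

Call:
move_arm(
  jaw=[6.2, 6.6, 7.2, 7.8, 8.5, 8.5, 8.5, 8.5, 8.5, 8.5, 8.5],
  dp=[
    [0, 0, 0],
    [0, 0, 0],
    [0, 0, 0],
    [0, 0, 0],
    [0, 0, 0],
    [0, 0, -0.8],
    [0, 0, -2],
    [0, 0, -3],
    [0, 0, -3],
    [0, 0, -3],
    [0, 0, -2],
  ],
  turn=[
    [0, 0, 0],
    [0, 0, 0],
    [0, 0, 0],
    [0, 0, 0],
    [0, 0, 0],
    [0, 0, 0],
    [0, 0, 0],
    [0, 0, 0],
    [0, 0, 0],
    [0, 0, 0],
    [0, 0, 0],
  ],
)

```text
time_s: 7.8
position: [0.6104, -0.0332, 0.2202]
tool_rot: [[-0.951, 0.309, 0.004], [0.309, 0.951, -0.001], [-0.004, 0.0, -1.0]]
ft_force: [0.3, -0.1, -0.5]
grip_width: 0.0846
gripper_force: 0.0
```

```bash
python3 - <<'E'
from h import *
goto(B[0]-.001,B[1]+.002,.22)
im,d=cams.get_image("scene")
W=world("scene",d);print(rim(W,[.6126,-.0346],.109),rim(W,B,.075))
body(W,[.6126,-.0346],[.055,.065,.09,.1])
E
```

```text
t 7.8 pos [ 0.6104 -0.0332  0.2202] z [ 0.0038 -0.001  -1.    ] q [-14.2  28.4  65.2  -0.   86.2 -86.2] need cm [  7.5  -18.81  -0.02]
[ 6.125e-01 -3.410e-02  2.960e-02  1.084e-01  2.140e+02] [ 4.826e-01 -1.907e-01  2.950e-02  7.400e-02  2.550e+02]
0.055 108 [ 0.6121 -0.035   0.0298]
0.065 144 [ 0.6086 -0.0384  0.0259]
0.09 226 [ 0.6123 -0.0347  0.0296]
0.1 222 [ 0.6124 -0.0343  0.0296]
```

The first pot is fully home: rim at 108 mm and concentric. Now pot B.

Call:
move_arm(
  jaw=[8.5, 8.5, 8.5, 8.5, 8.5, 8.5, 8.5, 8.5, 8.5, 8.5],
  dp=[
    [0.5, -1.2, 0],
    [0.9, -2.3, 0],
    [1.0, -2.5, 0],
    [1.0, -2.5, 0],
    [1.0, -2.5, 0],
    [1.0, -2.5, 0],
    [1.0, -2.5, 0],
    [0.7, -1.7, 0],
    [0.4, -1.1, 0],
    [0, 0, 0],
  ],
  turn=[
    [0, 0, 0],
    [0, 0, 0],
    [0, 0, 0],
    [0, 0, 0],
    [0, 0, 0],
    [0, 0, 0],
    [0, 0, 0],
    [0, 0, 0],
    [0, 0, 0],
    [0, 0, 0],
  ],
)

```text
time_s: 8.68
position: [0.4791, -0.1902, 0.2159]
tool_rot: [[-0.95, 0.311, -0.001], [0.311, 0.95, 0.0], [0.001, -0.0, -1.0]]
ft_force: [0.5, 0.6, 0.2]
grip_width: 0.0851
gripper_force: 0.0
```

```bash
python3 - <<'E'
from h import *
goto(B[0]-.001,B[1]+.002,.044);s=observe()
im,d=cams.get_image("wrist");W=world("wrist",d,s);print(rim(W,B,.075))
E
```

```text
t 8.6833 pos [ 0.4791 -0.1902  0.2159] z [-1.4e-03  4.0e-04 -1.0e+00] q [ -34.8   19.1   81.2   -0.    79.7 -106.7] need cm [-0.17  0.18 17.19]
[ 4.805e-01 -1.880e-01  2.930e-02  7.550e-02  1.188e+03]
```

Call:
move_arm(
  jaw=[8.5, 8.5, 8.5, 8.5, 8.5, 8.5, 8.5, 8.5, 8.5, 8.5],
  dp=[
    [-0.17, 0.18, 1.6],
    [0, 0, 2.3],
    [0, 0, 2.3],
    [0, 0, 2.3],
    [0, 0, 2.3],
    [0, 0, 2.3],
    [0, 0, 1.9],
    [0, 0, 1.4],
    [0, 0, 0.6],
    [0, 0, 0],
  ],
  turn=[
    [0, 0, 0],
    [0, 0, 0],
    [0, 0, 0],
    [0, 0, 0],
    [0, 0, 0],
    [0, 0, 0],
    [0, 0, 0],
    [0, 0, 0],
    [0, 0, 0],
    [0, 0, 0],
  ],
)

```text
time_s: 9.57
position: [0.4827, -0.1866, 0.0451]
tool_rot: [[-0.951, 0.308, -0.002], [0.308, 0.951, 0.002], [0.003, 0.001, -1.0]]
ft_force: [0.0, 0.5, 0.3]
grip_width: 0.0851
gripper_force: 0.0
```

Call:
move_arm(
  jaw=[6.8, 6.4, 6.0, 5.6, 5.6, 5.6],
  dp=[
    [0, 0, 0],
    [0, 0, 0],
    [0, 0, 0],
    [0, 0, 0],
    [0, 0, 0],
    [0, 0, 0],
  ],
  turn=[
    [0, 0, 0],
    [0, 0, 0],
    [0, 0, 0],
    [0, 0, 0],
    [0, 0, 0],
    [0, 0, 0],
  ],
  force=30,
)

```text
time_s: 10.07
position: [0.4834, -0.1878, 0.0474]
tool_rot: [[-0.951, 0.309, 0.002], [0.309, 0.951, -0.001], [-0.002, -0.0, -1.0]]
ft_force: [0.5, 1.0, 6.7]
grip_width: 0.0599
gripper_force: 31.6
```

Call:
move_arm(
  jaw=[5.6, 5.6, 5.6, 5.6, 5.6, 5.6, 5.6, 5.6, 5.6],
  dp=[
    [0, 0, -0.8],
    [0, 0, -1.6],
    [0, 0, -2.4],
    [0, 0, -2.6],
    [0, 0, -2.6],
    [0, 0, -2.5],
    [0, 0, -2],
    [0, 0, -1],
    [0, 0, 0],
  ],
  turn=[
    [0, 0, 0],
    [0, 0, 0],
    [0, 0, 0],
    [0, 0, 0],
    [0, 0, 0],
    [0, 0, 0],
    [0, 0, 0],
    [0, 0, 0],
    [0, 0, 0],
  ],
)

```text
time_s: 10.82
position: [0.4834, -0.188, 0.2042]
tool_rot: [[-0.951, 0.309, 0.004], [0.309, 0.951, -0.003], [-0.005, -0.001, -1.0]]
ft_force: [0.7, -0.2, -1.7]
grip_width: 0.0597
gripper_force: 33.1
```

```bash
python3 - <<'E'
from h import *
goto(.611,-.0337,.198);print(observe()["ft_force"])
im,d=cams.get_image("scene")
W=world("scene",d);body(W,[.4825,-.1905],np.arange(.14,.2,.01))
E
```

```text
t 10.8167 pos [ 0.4834 -0.188   0.2042] z [ 0.0041 -0.0029 -1.    ] q [ -34.3   19.8   82.2   -0.    77.7 -106.4] need cm [-7.37 18.62  0.63]
[ 0.66520435 -0.2166153  -1.69052497]
0.16 56 [ 0.4836 -0.1894  0.0183]
0.17 88 [ 0.4832 -0.1893  0.019 ]
0.18 147 [ 0.4827 -0.1894  0.0197]
0.19 121 [ 0.4828 -0.1893  0.0208]
```

Call:
move_arm(
  jaw=[5.6, 5.6, 5.6, 5.6, 5.6, 5.6, 5.6, 5.6, 5.6, 5.6, 5.6, 5.6],
  dp=[
    [-0.4, 1, 0],
    [-0.8, 2, 0],
    [-0.92, 2.3, 0],
    [-0.92, 2.3, 0],
    [-0.92, 2.3, 0],
    [-0.92, 2.3, 0],
    [-0.92, 2.3, 0],
    [-0.8, 2, 0],
    [-0.6, 1.4, 0],
    [-0.32, 0.8, 0],
    [0, 0, 0],
    [0, 0, 0],
  ],
  turn=[
    [0, 0, 0],
    [0, 0, 0],
    [0, 0, 0],
    [0, 0, 0],
    [0, 0, 0],
    [0, 0, 0],
    [0, 0, 0],
    [0, 0, 0],
    [0, 0, 0],
    [0, 0, 0],
    [0, 0, 0],
    [0, 0, 0],
  ],
)

```text
time_s: 11.87
position: [0.6118, -0.0328, 0.2005]
tool_rot: [[-0.951, 0.308, -0.002], [0.308, 0.951, 0.0], [0.002, -0.0, -1.0]]
ft_force: [0.4, -0.8, -0.7]
grip_width: 0.0597
gripper_force: 33.1
```

```bash
python3 - <<'E'
from h import *
goto(.612,-.0337,.1105)
im,d=cams.get_image("scene")
W=world("scene",d);body(W,[.6125,-.0346],[.09,.1,.16,.17,.18,.19])
E
```

```text
t 11.8667 pos [ 0.6118 -0.0328  0.2005] z [-1.7e-03  2.0e-04 -1.0e+00] q [-14.1  29.4  66.7  -0.   84.  -86.2] need cm [-0.07 -0.08  9.  ]
0.09 212 [ 0.6123 -0.0346  0.0296]
0.1 231 [ 0.6124 -0.0344  0.0296]
0.16 67 [ 0.6118 -0.0336  0.019 ]
0.17 80 [ 0.6115 -0.0338  0.0196]
0.18 80 [ 0.6116 -0.034   0.0206]
0.19 75 [ 0.6113 -0.0337  0.0215]
```

Call:
move_arm(
  jaw=[5.6, 5.6, 5.6, 5.6, 5.6, 5.6, 5.6, 5.6, 5.6, 5.6, 5.6],
  dp=[
    [-0.1, -0.03, 0.8],
    [0, 0, 1.2],
    [0, 0, 1.2],
    [0, 0, 1.0],
    [0, 0, 0.9],
    [0, 0, 0.8],
    [0, 0, 0.7],
    [0, 0, 0.6],
    [0, 0, 0.5],
    [0, 0, 0.4],
    [0, 0, 0],
  ],
  turn=[
    [0, 0, 0],
    [0, 0, 0],
    [0, 0, 0],
    [0, 0, 0],
    [0, 0, 0],
    [0, 0, 0],
    [0, 0, 0],
    [0, 0, 0],
    [0, 0, 0],
    [0, 0, 0],
    [0, 0, 0],
  ],
)

```text
time_s: 12.83
position: [0.6127, -0.0335, 0.1196]
tool_rot: [[-0.951, 0.309, -0.001], [0.309, 0.951, 0.0], [0.001, -0.0, -1.0]]
ft_force: [-1.3, 0.1, -0.1]
grip_width: 0.0601
gripper_force: 33.1
```

Call:
move_arm(
  jaw=[5.6, 5.6, 5.6, 5.6],
  dp=[
    [0, 0, 0.2],
    [0, 0, 0.2],
    [0, 0, 0.1],
    [0, 0, 0],
  ],
  turn=[
    [0, 0, 0],
    [0, 0, 0],
    [0, 0, 0],
    [0, 0, 0],
  ],
)

```text
time_s: 13.17
position: [0.613, -0.0335, 0.1153]
tool_rot: [[-0.951, 0.309, 0.0], [0.309, 0.951, 0.0], [0.0, 0.0, -1.0]]
ft_force: [-0.1, -0.2, -1.4]
grip_width: 0.0603
gripper_force: 33.1
```

Call:
move_arm(
  jaw=[5.6, 5.6, 5.6, 5.6],
  dp=[
    [0, 0, 0.2],
    [0, 0, 0.1],
    [0, 0, 0.05],
    [0, 0, 0],
  ],
  turn=[
    [0, 0, 0],
    [0, 0, 0],
    [0, 0, 0],
    [0, 0, 0],
  ],
)

```text
time_s: 13.5
position: [0.6131, -0.0334, 0.112]
tool_rot: [[-0.951, 0.309, 0.0], [0.309, 0.951, 0.0], [-0.0, 0.0, -1.0]]
ft_force: [-0.1, 0.4, -0.4]
grip_width: 0.0597
gripper_force: 33.1
```

Call:
move_arm(
  jaw=[5.6, 5.6, 5.6],
  dp=[
    [0, 0, 0.1],
    [0, 0, 0.05],
    [0, 0, 0],
  ],
  turn=[
    [0, 0, 0],
    [0, 0, 0],
    [0, 0, 0],
  ],
)

```text
time_s: 13.75
position: [0.6135, -0.0333, 0.1116]
tool_rot: [[-0.951, 0.309, 0.002], [0.309, 0.951, 0.0], [-0.002, 0.001, -1.0]]
ft_force: [-1.7, 2.7, 7.0]
grip_width: 0.0599
gripper_force: 33.5
```

Contact at the expected height, so it is seated. Releasing and retreating upward.

Call:
move_arm(
  jaw=[6.2, 6.6, 7.2, 7.8, 8.5, 8.5, 8.5, 8.5, 8.5, 8.5, 8.5, 8.5],
  dp=[
    [0, 0, 0],
    [0, 0, 0],
    [0, 0, 0],
    [0, 0, 0],
    [0, 0, 0],
    [0, 0, -0.8],
    [0, 0, -2],
    [0, 0, -3],
    [0, 0, -3],
    [0, 0, -3],
    [0, 0, -2],
    [0, 0, 0],
  ],
  turn=[
    [0, 0, 0],
    [0, 0, 0],
    [0, 0, 0],
    [0, 0, 0],
    [0, 0, 0],
    [0, 0, 0],
    [0, 0, 0],
    [0, 0, 0],
    [0, 0, 0],
    [0, 0, 0],
    [0, 0, 0],
    [0, 0, 0],
  ],
)

```text
time_s: 14.75
position: [0.6142, -0.0338, 0.2539]
tool_rot: [[-0.951, 0.309, 0.009], [0.309, 0.951, -0.002], [-0.009, 0.001, -1.0]]
ft_force: [0.7, 0.5, 0.8]
grip_width: 0.0848
gripper_force: 0.0
```

```bash
python3 - <<'E'
from h import *
im,d=cams.get_image("scene");cv2.imwrite("pics/s9.png",cv2.resize(im[130:300,200:440],(800,567))[:,:,::-1])
W=world("scene",d);print(rim(W,[.6126,-.0346],.138),rim(W,[.487,.195],.105,r=.042))
body(W,[.6126,-.0346],[.065,.09,.1,.12,.13])
E
```

```text
[ 6.128e-01 -3.410e-02  2.970e-02  1.380e-01  2.310e+02] [4.873e-01 1.949e-01 4.210e-02 1.037e-01 2.790e+02]
0.065 103 [ 0.6132 -0.0342  0.0308]
0.09 120 [ 0.6095 -0.0373  0.0266]
0.1 178 [ 0.609  -0.0377  0.0259]
0.12 235 [ 0.6125 -0.0345  0.0295]
0.13 241 [ 0.6126 -0.0343  0.0296]
```

View pics/s9.png

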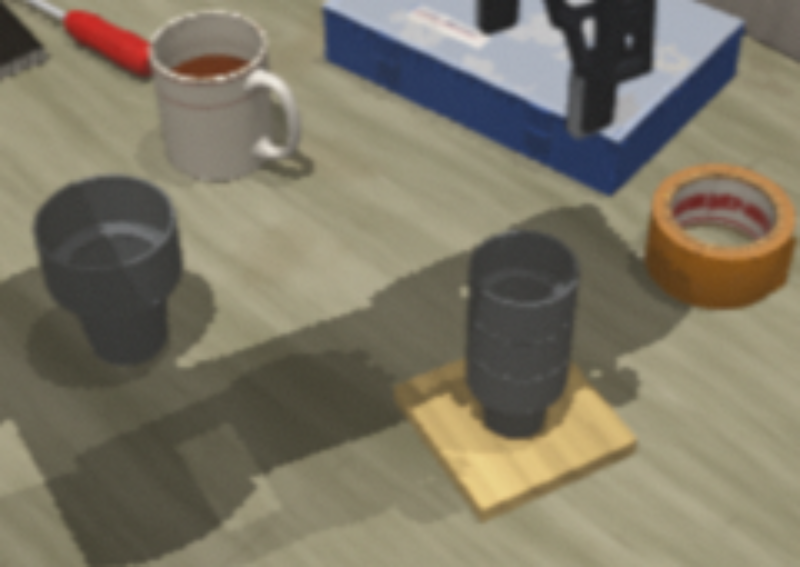

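The stack of three stands straight in the stand, around (520,340). Its rim is at 138 mm, so both pots are fully home. The large pot at (110,270) is untouched and the gripper is clear.

```bash
python3 -c "
from rig import ticket
print(ticket.close_job())"
```

```text
the job is handed in; nothing more can be done
None
```

Both small pots are nested upright and fully home in the pot in the stand (top rim measured at 138 mm), the large pot has not moved, and I handed the job in at about 15 s on the robot's clock.

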